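Stand the slumped reagent bottles back up in the rack

TASK

Two of the three amber bottles in the synthesizer's bottle rack have slumped forward onto the steel rail. Push each of them gently back with the fingertips until it stands upright and flat in its own bay again. Do not lift any bottle, and leave the third bottle and the things around the rack alone.

Things in the scene. Friction and masses are not known exactly. Their poses are not given: they have to be found in the camera images.
- rack: fixed black bottle rack, bays in a row along y, centred at y -82, 0, +82 mm. Origin at bench height under the line where the bottles' near lower edges stand, mid-length; z up; -x roughly faces the robot. Bay floor 8 mm above the bench; lip 5 mm high above it from x -5 to -12 mm; back panel at x +63 mm, 70 mm high, stops bottles going over backwards; dividers 10 mm thick, 30 mm high.
- rack_rail (a point): middle of the axis of the rack's steel rail: 10 mm diameter, along the rack's y, 46 mm to -x of the rack origin, its top 55 mm above the bench; its end posts at y -128 and +128 mm reach 58 mm high. Nothing of the rack is higher on this side.
- bottle_a: amber glass bottle, about 0.3 kg, square body 52 x 52 x 90 mm tall, then shoulder and white cap 36 mm wide. Origin: middle of the lower edge of its near (labelled) side; z to the cap, x into the body (0 to 52 mm). Starts slumped 43 degrees to the rack's -x, its side on the rail. Pushed at the cap to +x it turns about that lower edge; within 25 degrees of upright it falls upright itself.
- bottle_b: amber glass bottle, about 0.3 kg, square body 52 x 52 x 90 mm tall, then shoulder and white cap 36 mm wide. Origin: middle of the lower edge of its near (labelled) side; z to the cap, x into the body (0 to 52 mm). Starts slumped 43 degrees to the rack's -x, its side on the rail. Pushed at the cap to +x it turns about that lower edge; within 25 degrees of upright it falls upright itself.
- bottle_a_cap (a point): centre of the top of this bottle's cap: 125 mm above the underside, 26 mm from the near side. While slumped, the cap overhangs the rail towards the rack's -x, its top's near edge about 80 mm from the bottle's origin horizontally, about 105 mm above the bench
- bottle_b_cap (a point): centre of the top of this bottle's cap: 125 mm above the underside, 26 mm from the near side. While slumped, the cap overhangs the rail towards the rack's -x, its top's near edge about 80 mm from the bottle's origin horizontally, about 105 mm above the bench
- bottle_c: amber glass bottle, about 0.3 kg, square body 52 x 52 x 90 mm tall, then shoulder and white cap 36 mm wide. Origin: middle of the lower edge of its near (labelled) side; z to the cap, x into the body (0 to 52 mm). This one stands upright in its bay and must stay so.
- beaker: empty glass beaker, 68 mm across, 85 mm tall, standing beside the rack; origin at the centre of its underside. Leave alone.
- vial: small capped amber vial, 28 mm across, 50 mm tall, standing on the bench in front of the rack's rail side; origin at the centre of its underside. Leave alone.
- wrench: steel fitting wrench about 150 mm long lying flat on the bench beside the rack; x along it. Leave alone.
Mind the look-alikes: they are no part of the job. Leave any yellow look-alike of the bottle_b alone.

How it is judged (in metres and radians):
At the end, for the whole second after the job is handed in: All three bottles stand at rest, upright within 4 degrees and flat on the floor of the bay where they began (foot within 35 mm of its starting place) (angle between each of bottle_a, bottle_b, bottle_c's own z axis and vertical below 0.07 rad and distance of each of bottle_a, bottle_b, bottle_c from where it was at the start of the episode below 0.035 m and z of bottle_a in the frame of rack between 0.004 and 0.014 m and linear speed of each of bottle_a, bottle_b, bottle_c below 0.02 m/s and angular speed of each of bottle_a, bottle_b, bottle_c below 0.2 rad/s and z of bottle_b in the frame of rack between 0.004 and 0.014 m and z of bottle_c in the frame of rack between 0.004 and 0.014 m); the robot touches nothing.
It fails at once if a bottle is lifted off the rack floor (foot edge more than 27 mm above it) (height (world z) of any of bottle_a, bottle_b, bottle_c above 0.035 m).
It fails at once if a bottle is pushed roughly (more than 25 N) (contact force between the fingers and bottle_a above 25 N or contact force between the fingers and bottle_b above 25 N or contact force between the fingers and bottle_c above 25 N).
It fails at once if the standing bottle is tipped (over 17 degrees) or shifted over 30 mm (angle between bottle_c's own z axis and vertical above 0.3 rad or distance of bottle_c from where it was at the start of the episode above 0.03 m).
It fails at once if a bystander (beaker, vial or wrench) is moved more than 25 mm (distance of any of beaker, vial, wrench from where it was at the start of the episode above 0.025 m).
It also fails if it takes over 45 s, if anything falls off the work surface, if the arm or the gripper's body presses on something with over 40 N, if the wrist force passes 120 N, or if a joint passes its speed limit or range.

ROBOT

A 7-joint arm with a two-finger parallel gripper is mounted at the origin on the work surface. World frame = base frame: x ahead of the robot, y to its left, z up, the work surface at z = 0. Lengths are in m, angles in degrees, forces in N, time in s.
With the tool pointing down it reaches from about 0.425 to 0.875 m from the base axis. Payload 4.7 kg.
Tool frame: the origin (TCP) lies at the very end of the fingers, on their centre line; the grasp point (between the pads) lies 19 mm behind it; z points along the fingers, y is the line along which they close (so a half turn about z gives the same grasp; the last joint's range is limited). The gripper opens to 87 mm and grips with 3 to 60 N. Pads are 19 mm wide; open, the fingers measure 117 mm over their backs; the gripper's body (75 mm by 190 mm) begins 51 mm behind the grasp point.
Start: joints at [-75.911, 18.392, -4.016, 83.108, 1.295, 78.541, -3.26], TCP at [0.149, 0.633, 0.223] pointing down, gripper open.
Joint ranges: [-163.93, 163.93], [-17.29, 119.83], [-79.2, 71.16], [3.27, 140.29], [-89.18, 269.18], [5.43, 117.66], [-154.24, 154.24]. Speed limits (degrees/s): [147.25, 147.25, 180, 180, 180, 180, 180].

INTERFACE

Orientations are given as [roll, pitch, yaw] about the fixed x, y, z axes, in that order (R = Rz(yaw) Ry(pitch) Rx(roll)).
In Python, from cell import get_obs, cams, ticket, finder gives the robot as it stands.
- The arm moves only by the shell command python3 -m creep 'ROWS' [FORCE]. ROWS is text: rows parted by semicolons, each of 5 numbers parted by spaces: the shift along the world's x, y, z in m, then the turn about the world's z in degrees, then the finger opening in m, from 0 to 0.087. A call has 1 to 8 rows; each row shifts and turns the commanded pose from where the row before left it; what a row does not reach is not made up. A row lasts 1/8 s, in which the tool goes at most 62.5 mm and 10.7 degrees, less where a joint would pass 70% of its speed; a pose out of reach is approached as far as the arm can. A call with a gripper value outside its range is refused whole. The fingers move at their own pace and stop on an object; FORCE is the grip in N (left out, the last holds). Time passes only in rows, so rows that do not move let the fingers close. It gives the time, the measured TCP pose, the force, the opening and the grip force at its end, in the units of the state.
- get_obs(): the state, without advancing time (a new reading comes with each control period).
- cams.read_camera(name): name is "scene" or "side" or "wrist"; returns the picture (400x640x3 uint8, red, green, blue); there is no depth.
- cams.calibration(name): a dict with "fx", "fy", "cx", "cy" (pixels), "extrinsics" (4x4, takes a point from world to camera coordinates). Camera axes: x right, y down, z forward; pixel columns grow to the right and rows downward; lengths in m; the calibration is good to about 2 mm. The wrist camera is an equidistant fisheye: a pixel r from the principal point sees the ray r / f radians off the axis. A picture is of the moment at which its call begins: read the wrist's pose just before it. calibration takes no time and is no camera call; for the wrist camera it gives the pose at the moment of the call.
- ticket.sign_off(): hands the job in; it is judged then, once.
Trained networks look in the newest picture that a camera, given by its name, has taken for a name from the list of things; names that differ only in an ending like _2 or _b are one class to them, and where a whole thing is asked for, a point or a joint stands for the part that bears it (a point fixed in the world has none). Each returns a list of dicts, best first, with "p" (0 to 1); they miss things now and then, are a little off and sometimes report something else, mostly with a low value. They report only what shows in the picture. A call takes as long as a camera call. They do not tell look-alikes from the thing itself.
- finder.masks_of(name, camera): "mask" (400x640 bool, what is visible of it) and "xy" ([column, row] in pixels, amid what is visible of it).
- finder.tip_of(name, camera): "xy" ([column, row] in pixels: a listed point, or the origin of a listed thing).
The state is a dict: "time_s": time; "qpos": joint angles; "joint_velocities": joint speeds; "effort": joint torques, N m; "tool_pos": TCP position; "tool_rot": TCP orientation; "force": force on the tool from outside, world axes, zero at the start; "wrist_torque": the same for the moment, N m; "grip_width": finger opening in m; "grasp_force": force on a finger pad.
Only numpy, scipy, OpenCV 4.12 (cv2) and the standard library are available. Lean on these libraries where they do the work, as an engineer would, in place of code of your own. Each camera call takes 0.05 s, during which the arm holds its last target. There are 200 camera calls.

## Working session

There is one attempt and no reset: what is moved stays moved. The work goes in short steps, Python scripts to look and compute and a shell command to move; the robot and the scene stay as the last step left them, time stands still between calls to the robot, and variables do not carry over. Pictures are saved under pics/ and viewed, at most 10 in all, crops included, and the job is handed in when it is done.

```bash
mkdir -p pics
cat > h.py <<'E'
import numpy as np, cv2
from cell import get_obs, cams, ticket, finder
def save(c,n):
    im=cams.read_camera(c); cv2.imwrite(f'pics/{n}.png',im[:,:,::-1]); return im
def ray(c,xy):
    k=cams.calibration(c); E=np.array(k['extrinsics']); a=(xy[0]-k['cx'])/k['fx']; b=(xy[1]-k['cy'])/k['fy']
    d=np.array([a,b,1.])
    if c=='wrist':
        r=np.hypot(a,b); d=np.array([a/r*np.sin(r),b/r*np.sin(r),np.cos(r)])
    R=E[:3,:3]; return -R.T@E[:3,3], R.T@d
def atz(c,xy,z):
    o,d=ray(c,xy); return o+d*(z-o[2])/d[2]
def tri(o1,d1,o2,d2):
    A=np.c_[d1,-d2]; s=np.linalg.lstsq(A,o2-o1,rcond=None)[0]
    p,q=o1+s[0]*d1,o2+s[1]*d2; return (p+q)/2,np.linalg.norm(p-q)
E
python3 - <<'E'
from h import *
a=save('scene','s1'); b=save('side','d1')
np.set_printoptions(precision=3,suppress=True)
for n,z in [('rack',0),('rack_rail',.05),('bottle_a',.008),('bottle_a_cap',.1),('beaker',0),('vial',0),('wrench',0)]:
    for c in ('scene','side'):
        for r in finder.tip_of(n,c): print(n,c,round(r['p'],2),np.array(r['xy']),atz(c,r['xy'],z))
o=get_obs(); print(o['time_s'],o['tool_pos'],o['tool_rot'],o['force'])
E
```

```text
rack scene 0.67 [296.3 229.7] [0.608 0.021 0.   ]
rack side 0.8 [335.4 244.6] [ 0.596  0.025 -0.   ]
rack_rail scene 0.65 [280.7 201.5] [0.56  0.031 0.05 ]
rack_rail side 0.93 [350.1 242.9] [0.558 0.026 0.05 ]
bottle_a scene 0.88 [427.  234.9] [0.852 0.153 0.008]
bottle_a scene 0.79 [318.5 204. ] [0.599 0.116 0.008]
bottle_a scene 0.72 [272.4 246.3] [ 0.607 -0.058  0.008]
bottle_a scene 0.66 [294.3 224. ] [0.599 0.026 0.008]
bottle_a side 0.94 [303.2 267. ] [0.599 0.112 0.008]
bottle_a side 0.93 [352.4 216. ] [ 0.62  -0.051  0.008]
bottle_a side 0.75 [214.  194.2] [0.879 0.133 0.008]
bottle_a side 0.74 [335.7 241.2] [0.598 0.022 0.008]
bottle_a_cap scene 0.91 [245.5 193.7] [ 0.53  -0.041  0.1  ]
bottle_a_cap scene 0.39 [293.5 228.6] [ 0.683 -0.076  0.1  ]
bottle_a_cap side 0.72 [390.6 197.9] [ 0.555 -0.081  0.1  ]
beaker scene 0.82 [350.1 187.4] [0.615 0.223 0.   ]
beaker side 0.85 [251.2 305.1] [0.61  0.232 0.   ]
beaker side 0.62 [397.9 281.9] [ 0.452 -0.002  0.   ]
vial scene 0.64 [235.4 211.1] [ 0.451 -0.004  0.   ]
vial side 0.8 [399.3 280.8] [ 0.452 -0.006  0.   ]
wrench scene 0.66 [225.9 288.5] [ 0.607 -0.194  0.   ]
wrench side 0.84 [396. 187.] [ 0.612 -0.194  0.   ]
wrench side 0.59 [336.2 244.8] [0.595 0.024 0.   ]
0.8 [0.149 0.633 0.223] [179.994   0.003 166.721] [ 1.117  0.902 -0.384]
```

View pics/s1.png

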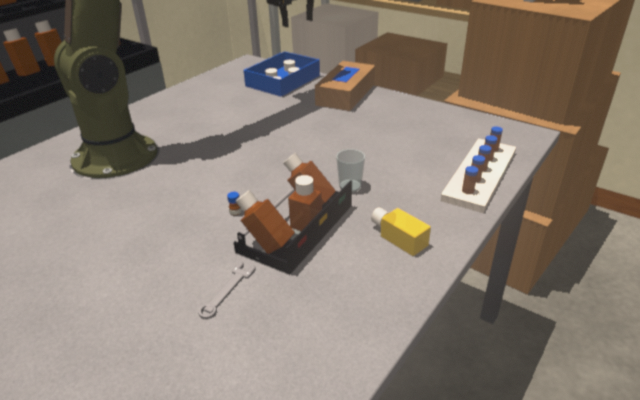

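View pics/d1.png

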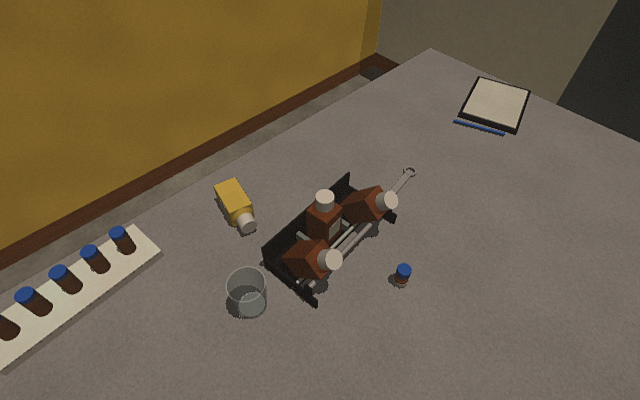

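The scene picture shows slumped bottles at both ends of the rack, with caps near (245,200) and (293,162). The upright one is in the middle and the yellow look-alike lies behind the rack at (405,230). The side picture agrees, with slumped caps at (390,200) and (331,259) and the vial at (402,273).

Run:
```python
from h import *
np.set_printoptions(precision=4,suppress=True)
cams.read_camera('scene');cams.read_camera('side')
for n in ('bottle_b_cap','bottle_b'):
  for c in ('scene','side'):
    for r in finder.masks_of(n,c) if n=='bottle_b' else finder.tip_of(n,c): print(n,c,round(r['p'],2),np.array(r['xy']))
T=lambda p,q: tri(*ray('scene',p),*ray('side',q))
for nm,p,q in [('foot+',(318.5,204),(303.2,267)),('foot-',(272.4,246.3),(352.4,216)),('footc',(294.3,224),(335.7,241.2)),
 ('cap-',(245.5,197),(390.6,199.5)),('cap+',(291.5,160),(331.5,259)),('capC',(304,179),(325,196)),('rail',(280.7,201.5),(350.1,242.9))]:
  print(nm,*T(p,q))
for c,n in (('scene','s2'),('side','d2')):
  im=cams.read_camera(c); im=im[150:280,220:370] if c=='scene' else im[165:310,255:425]
  cv2.imwrite(f'pics/{n}.png',cv2.resize(im[:,:,::-1],None,fx=4,fy=4,interpolation=cv2.INTER_CUBIC))
```

```text
bottle_b_cap scene 0.55 [285.9 160.5]
bottle_b_cap scene 0.55 [374.8 216.4]
bottle_b_cap side 0.81 [253.1 227.5]
bottle_b_cap side 0.76 [336.1 261.1]
bottle_b_cap side 0.19 [331.  241.3]
bottle_b scene 0.89 [263.1 224.1]
bottle_b scene 0.85 [311.3 173.3]
bottle_b scene 0.67 [400.4 231.2]
bottle_b scene 0.59 [300.4 203.8]
bottle_b side 0.9 [324.4 220.1]
bottle_b side 0.75 [234.1 204.4]
bottle_b side 0.71 [367.  203.5]
bottle_b side 0.62 [310.7 259.4]
foot+ [0.5994 0.1131 0.0097] 0.0018166372424900093
foot- [ 0.6139 -0.0548  0.0095] 0.013826203566911431
footc [0.5987 0.024  0.0093] 0.002627525557525436
cap- [ 0.5494 -0.0647  0.1132] 0.006758644897245807
cap+ [0.5344 0.1047 0.1088] 0.002062865377081482
capC [0.6275 0.0297 0.1325] 0.0015973054881724903
rail [0.5594 0.0283 0.0509] 0.004676109628386944
```

View pics/d2.png

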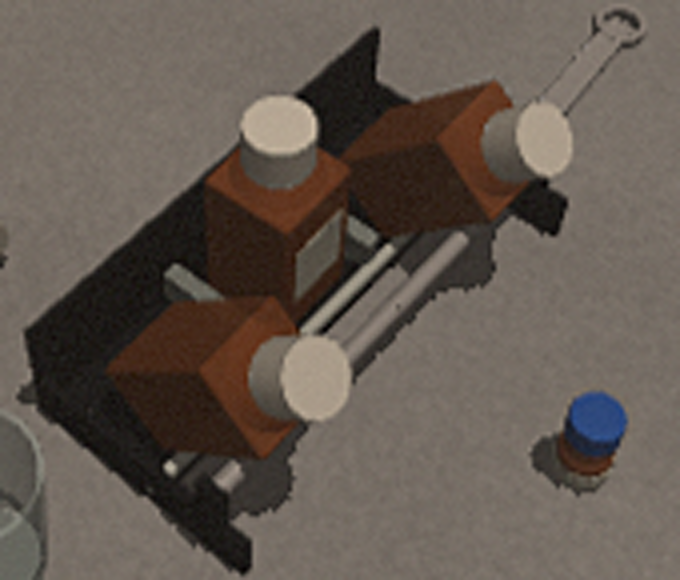

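View pics/s2.png

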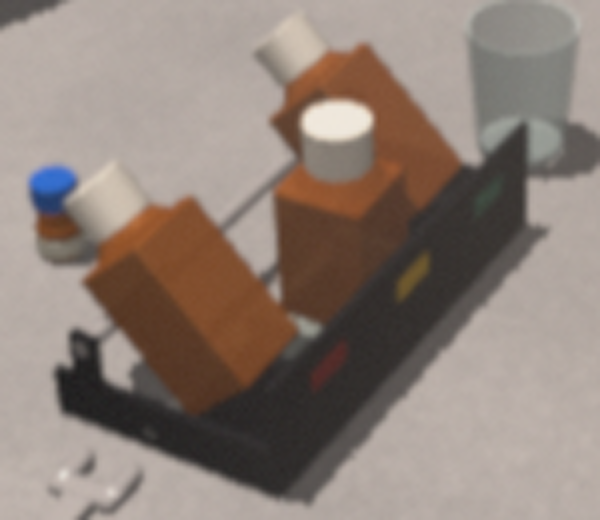

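The enlarged crops confirm this. Cap tops in the side image are at about (334,259) for the +y bottle, (391,200) for the -y bottle and (325,197) for the standing one.

Run:
```python
from h import *
np.set_printoptions(precision=4,suppress=True)
p=atz('side',(334,259.2),.117); m=atz('side',(391.2,200),.117); c=atz('side',(325,196.8),.133)
u=(p-m)[:2]; th=np.degrees(np.arctan2(-u[0],u[1])); print(p,m,c,np.linalg.norm(u),th)
R=lambda a:np.array([[np.cos(a),-np.sin(a)],[np.sin(a),np.cos(a)]])
print((p[:2]+m[:2])/2 - R(np.radians(th))@[-.066,0], c[:2]-R(np.radians(th))@[.026,0])
# rail ends from the side view, z .05 : visible rail piece pixels
a=atz('side',(255+230/4,165+470/4),.055); b=atz('side',(255+462/4,165+240/4),.055); print(a,b,np.degrees(np.arctan2(-(a-b)[0],(a-b)[1])))
```

```text
[0.5272 0.105  0.117 ] [ 0.5439 -0.0643  0.117 ] [0.6252 0.0308 0.133 ] 0.1700361625603 5.6613134964256755
[0.6012 0.0269] [0.5994 0.0283]
[0.5443 0.138  0.055 ] [ 0.5573 -0.0315  0.055 ] 4.368378820422226
```

```bash
python3 -m creep '0.026 -0.044 0 2.3 0.0;0.026 -0.044 0 2.3 0.0;0.026 -0.044 0 2.3 0.0;0.026 -0.044 0 2.3 0.0;0.026 -0.044 0 2.3 0.0;0.026 -0.044 0 2.3 0.0;0.026 -0.044 0 2.3 0.0;0.026 -0.044 0 2.2 0.0' 10 && python3 -m creep '0.026 -0.044 0 0 0;0.026 -0.044 0 0 0;0.026 -0.044 0 0 0;0.026 -0.044 0 0 0;0 0 0 0 0;0 0 0 0 0'
```

```text
time_s: 2.2
tool_pos: [0.3581, 0.2792, 0.2229]
tool_rot: [179.9, 0.0, -174.9]
force: [0.8, 0.2, -0.2]
grip_width: 0.0148
grasp_force: 0.0
time_s: 2.95
tool_pos: [0.4611, 0.1052, 0.2226]
tool_rot: [180.0, -0.0, -175.0]
force: [-0.1, 0.6, -0.3]
grip_width: 0.0004
grasp_force: 0.0
```

```bash
python3 -m creep '0 -0.004 -0.04 0 0;0 0 -0.04 0 0;0 0 -0.04 0 0;0.005 0 -0.012 0 0;0.005 0 0 0 0;0 0 0 0 0'
python3 - <<'E'
from h import *
save('side','d3'); w=save('scene','s3')
a=cv2.imread('pics/d3.png')[165:310,255:425]; b=cv2.imread('pics/s3.png')[135:280,220:390]
cv2.imwrite('pics/c3.png',cv2.resize(np.hstack([a,b]),None,fx=2.3,fy=2.3,interpolation=cv2.INTER_CUBIC))
E
```

```text
time_s: 3.7
tool_pos: [0.4731, 0.1014, 0.0922]
tool_rot: [180.0, 0.2, -175.0]
force: [0.3, -1.1, -0.3]
grip_width: 0.0003
grasp_force: 0.0
```

View pics/c3.png

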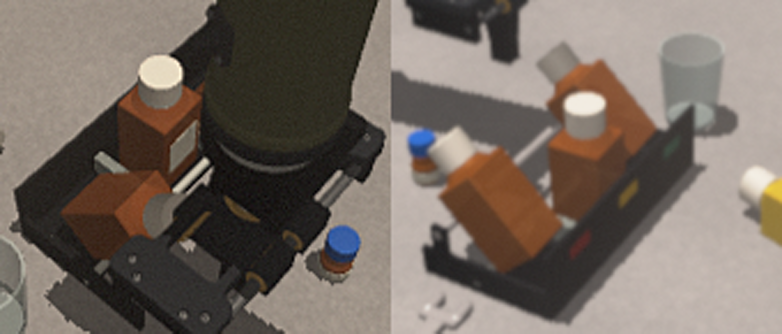

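```bash
python3 -m creep '0.007 0.0006 0 0 0;0.007 0.0006 0 0 0;0.007 0.0006 0 0 0;0.005 0.0004 0 0 0;0.004 0.0004 0 0 0;0.004 0.0004 0 0 0;0.004 0.0004 0 0 0' && python3 -m creep '0.004 0.0004 0 0 0;0.004 0.0004 0 0 0;0.004 0.0004 0 0 0;0.004 0.0004 0 0 0'
```

```text
time_s: 4.68
tool_pos: [0.5092, 0.1041, 0.0905]
tool_rot: [180.0, -0.0, -175.0]
force: [-2.2, -0.0, 0.7]
grip_width: 0.0002
grasp_force: 0.5
time_s: 5.18
tool_pos: [0.5247, 0.1057, 0.0913]
tool_rot: [180.0, -0.1, -175.0]
force: [-5.9, -0.9, 8.2]
grip_width: 0.0007
grasp_force: 5.1
```

```bash
python3 -m creep '0.004 0.0004 0.002 0 0;0.004 0.0004 0.002 0 0' && python3 -m creep '0.004 0.0004 0.002 0 0;0.004 0.0004 0.001 0 0'
python3 - <<'E'
from h import *
save('side','d4'); w=save('scene','s4')
a=cv2.imread('pics/d4.png')[165:310,255:425]; b=cv2.imread('pics/s4.png')[135:280,220:390]
cv2.imwrite('pics/c4.png',cv2.resize(np.hstack([a,b]),None,fx=2.3,fy=2.3,interpolation=cv2.INTER_CUBIC))
E
```

```text
time_s: 5.42
tool_pos: [0.5339, 0.1065, 0.0948]
tool_rot: [180.0, 0.1, -175.0]
force: [-0.5, -0.8, -0.1]
grip_width: 0.0004
grasp_force: 0.1
time_s: 5.68
tool_pos: [0.5418, 0.1073, 0.0976]
tool_rot: [180.0, 0.0, -175.0]
force: [-0.2, -0.4, -0.3]
grip_width: 0.0002
grasp_force: 0.0
```

View pics/c4.png

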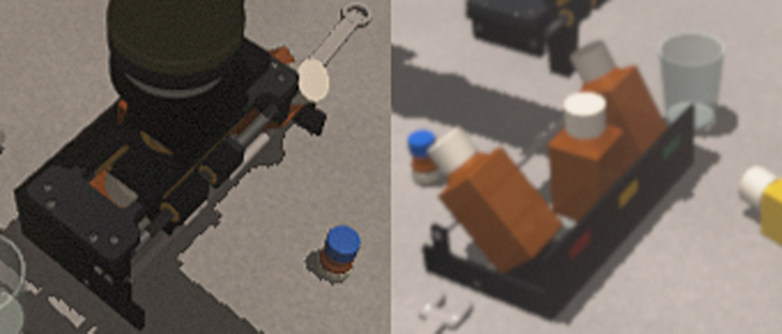

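The right half shows the far bottle tilted up to roughly 30° and the standing bottle unmoved. I'll keep going.

```bash
python3 -m creep '0.004 0.0004 0.001 0 0;0.004 0.0004 0.001 0 0;0.004 0.0004 0.001 0 0;0.004 0.0004 0 0 0' && python3 -m creep '0.004 0.0004 0 0 0;0.003 0.0003 0 0 0;0 0 0 0 0;0 0 0 0 0'
python3 - <<'E'
from h import *
save('side','d5'); w=save('scene','s5')
a=cv2.imread('pics/d5.png')[165:310,255:425]; b=cv2.imread('pics/s5.png')[135:280,220:390]
cv2.imwrite('pics/c5.png',cv2.resize(np.hstack([a,b]),None,fx=2.3,fy=2.3,interpolation=cv2.INTER_CUBIC))
E
```

```text
time_s: 6.28
tool_pos: [0.5578, 0.1089, 0.1007]
tool_rot: [180.0, 0.0, -175.0]
force: [0.1, -0.3, -0.4]
grip_width: 0.0009
grasp_force: 0.0
time_s: 6.78
tool_pos: [0.5642, 0.1095, 0.1005]
tool_rot: [180.0, -0.0, -175.0]
force: [-0.2, -0.7, 0.9]
grip_width: 0.0009
grasp_force: 0.0
```

View pics/c5.png

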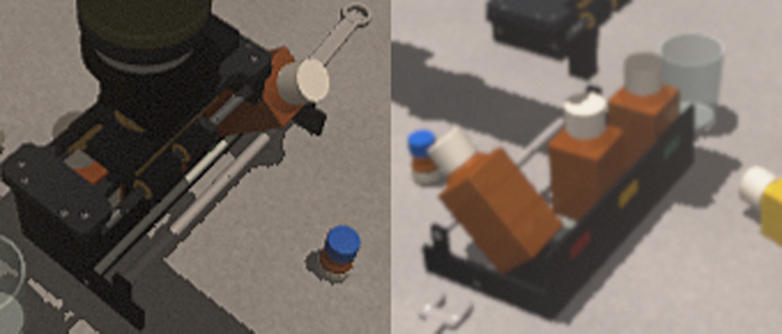

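The +y bottle now stands upright at about (645,80) in the right half. I'll back off and go to the other one.

```bash
python3 -m creep '-0.026 -0.002 0 0 0;-0.026 -0.002 0 0 0;-0.026 -0.002 0 0 0;0 -0.043 0 0 0;0 -0.043 0 0 0;0 -0.043 0 0 0;0 -0.043 -0.004 0 0;0 0 -0.005 0 0' && python3 -m creep '0.006 0.0005 0 0 0;0.006 0.0005 0 0 0;0.006 0.0005 0 0 0;0.005 0.0005 0 0 0;0.004 0.0004 0 0 0;0.004 0.0004 0 0 0'
```

```text
time_s: 7.88
tool_pos: [0.4861, -0.0724, 0.0919]
tool_rot: [-179.9, 0.1, -175.4]
force: [-0.4, -0.0, 0.4]
grip_width: 0.0009
grasp_force: 0.0
time_s: 8.62
tool_pos: [0.5176, -0.0656, 0.0916]
tool_rot: [180.0, -0.0, -175.0]
force: [-0.4, -0.7, 0.0]
grip_width: 0.0003
grasp_force: 0.0
```

```bash
python3 -m creep '0.004 0.0004 0 0 0;0.004 0.0004 0.001 0 0;0.004 0.0004 0.002 0 0;0.004 0.0004 0.002 0 0' && python3 -m creep '0.004 0.0004 0.002 0 0;0.004 0.0004 0.002 0 0;0.004 0.0004 0.001 0 0;0.004 0.0004 0.001 0 0'
```

```text
time_s: 9.12
tool_pos: [0.5337, -0.0641, 0.0968]
tool_rot: [180.0, 0.0, -175.0]
force: [0.3, 0.5, 0.5]
grip_width: 0.0003
grasp_force: 0.2
time_s: 9.62
tool_pos: [0.5497, -0.0624, 0.1026]
tool_rot: [180.0, 0.0, -175.0]
force: [0.4, 0.1, -0.0]
grip_width: 0.0003
grasp_force: 0.0
```

Run:
```python
from h import *
save('side','d6'); w=save('scene','s6')
a=cv2.imread('pics/d6.png')[165:310,255:425]; b=cv2.imread('pics/s6.png')[135:280,220:390]
cv2.imwrite('pics/c6.png',cv2.resize(np.hstack([a,b]),None,fx=2.3,fy=2.3,interpolation=cv2.INTER_CUBIC))
```

```text
(no output)
```

View pics/c6.png

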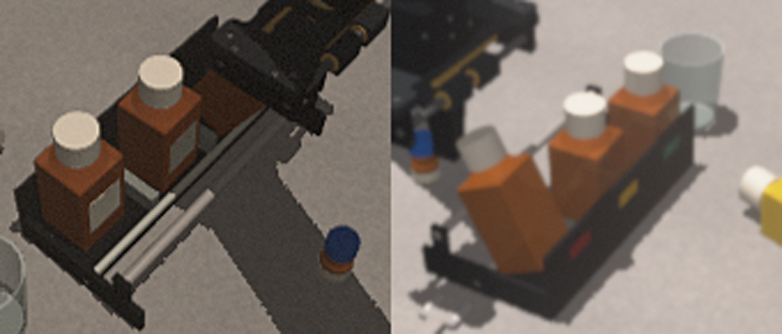

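The two bottles at +y and centre stand upright. The third has come up to about 25–30° and is close to the balance point.

```bash
python3 -m creep '0.004 0.0004 0.001 0 0;0.004 0.0004 0.001 0 0;0.004 0.0004 0 0 0;0.004 0.0004 0 0 0;0.004 0.0004 0 0 0;0.003 0.0003 0 0 0;0 0 0 0 0' && python3 -m creep '-0.02 -0.002 0 0 0;-0.03 -0.003 0 0 0;-0.03 -0.003 0 0 0;-0.02 0 0.04 0 0;0 0 0.04 0 0;0 0 0.04 0 0;0 0 0 0 0;0 0 0 0 0'
python3 - <<'E'
from h import *
save('side','d7'); w=save('scene','s7')
a=cv2.imread('pics/d7.png')[165:310,255:425]; b=cv2.imread('pics/s7.png')[135:280,220:390]
cv2.imwrite('pics/c7.png',cv2.resize(np.hstack([a,b]),None,fx=2.3,fy=2.3,interpolation=cv2.INTER_CUBIC))
E
```

```text
time_s: 10.6
tool_pos: [0.5725, -0.0602, 0.1045]
tool_rot: [-180.0, -0.0, -175.0]
force: [0.4, -0.4, -0.5]
grip_width: 0.0006
grasp_force: 0.0
time_s: 11.6
tool_pos: [0.4719, -0.0681, 0.2241]
tool_rot: [180.0, -0.0, -175.0]
force: [0.5, -0.6, -1.3]
grip_width: 0.0002
grasp_force: 0.0
```

View pics/c7.png

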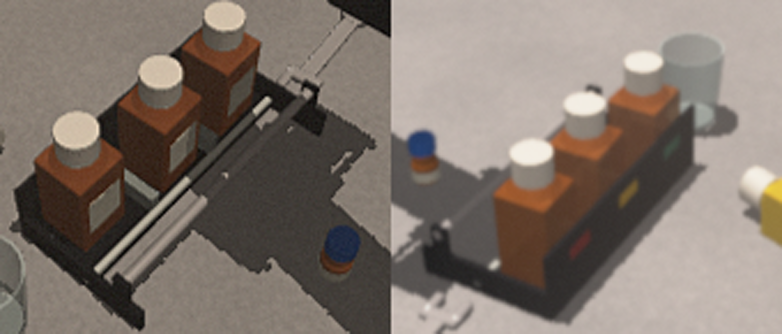

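All three bottles look upright, with the vial, beaker and wrench in place. I'll run one numeric check of tilt before handing in.

Run:
```python
from h import *
np.set_printoptions(precision=4,suppress=True)
S=lambda x,y:(255+x/2.3,165+y/2.3); C=lambda x,y:(220+(x-391)/2.3,135+y/2.3)
for a,b in [((76,130),(643,62)),((160,73),(585,103)),((224,18),(532,152))]: print(*tri(*ray('side',S(*a)),*ray('scene',C(*b))))
for c in('side','scene'):
  for r in finder.tip_of('bottle_a',c): print(c,round(r['p'],2),atz(c,r['xy'],.008))
```

```text
[0.6306 0.1157 0.1303] 0.0007052000007941214
[0.628  0.0302 0.1305] 0.001478295646536027
[ 0.6354 -0.0524  0.1298] 0.0018987237111537094
side 0.81 [0.6078 0.1094 0.008 ]
side 0.81 [0.8794 0.1317 0.008 ]
side 0.73 [ 0.6101 -0.0707  0.008 ]
side 0.56 [0.5959 0.0324 0.008 ]
scene 0.97 [0.8511 0.1528 0.008 ]
scene 0.86 [0.5984 0.0277 0.008 ]
scene 0.83 [ 0.611  -0.0613  0.008 ]
scene 0.6 [0.5964 0.1227 0.008 ]
```

```bash
python3 -c "
from cell import ticket; print(ticket.sign_off())"
```

```text
the job is handed in; nothing more can be done
None
```

I pushed both slumped bottles back upright in their bays and handed the job in at about 12 s. In the final pictures all three bottles stand, with cap tops within 1 mm of the same height, and the vial, beaker and wrench look unmoved; the hand-in returned no verdict.

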